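# Sweep loose lamp collars into the parts tray

## Task

Three loose brass lamp collars (flat rings) are lying about on the repair bench. Sweep them with the fingers, sliding flat along the bench without picking them up, through the open side of the metal parts tray until all three lie flat and wholly inside it. Leave the other things on the bench standing or lying where they are.

Things in the scene. Friction and masses are not known exactly. Their poses are not given: they have to be found in the camera images.
- collar0: one of three identical plain brass lamp collars: a flat ring, 38 mm outside diameter, 22 mm hole, 14 mm high, about 70 g, lying loose on the bench; origin at the centre of its underside, z up
- collar1: one of three identical plain brass lamp collars: a flat ring, 38 mm outside diameter, 22 mm hole, 14 mm high, about 70 g, lying loose on the bench; origin at the centre of its underside, z up
- collar2: one of three identical plain brass lamp collars: a flat ring, 38 mm outside diameter, 22 mm hole, 14 mm high, about 70 g, lying loose on the bench; origin at the centre of its underside, z up
- tray: dark steel parts tray fixed to the bench, floor level with the bench (no step or lip). Walls 26 mm high, 4 mm thick, on three sides; its own -y side is fully open. Inside 200 mm (its x) by 130 mm (its y). Origin: centre of the inner floor. Side walls begin at x = -100 and +100 mm, back wall at y = +65 mm, the open mouth is the edge y = -65 mm; y points from mouth to back wall
- finial: bystander, often in the way between the collars and the tray: small turned brass finial standing upright, 52 mm tall, widest diameter 32 mm, tapering to a point; origin at the centre of its underside
- wax_tin: bystander: round tin, 59 mm diameter, 26 mm high, green with steel lid; origin at the centre of its underside
- lampholder: bystander: small upright lampholder, 34 mm diameter black foot with narrower brass top, 40 mm tall; origin at the centre of its underside
- screwdriver: bystander: red-handled screwdriver, about 200 mm long, lying roughly along the y direction on the far side; handle (26 mm thick) towards -y; origin at the middle of its length, at bench height
Things that resemble listed ones, but are neither listed nor needed, are in the scene too. What is shaped like the collar2 but black is not meant.

How it is judged:
By the outcome, as a careful person would: the job done as asked, in the order asked, and still so for the second after the job is handed in, with the robot touching nothing.
It also fails if it takes over 67 s, if anything falls off the work surface, if the arm or the gripper's body presses on something with over 40 N, if the wrist force passes 120 N, or if a joint passes its speed limit or range.

## Robot

A 7-joint arm with a two-finger parallel gripper is mounted at the origin on the work surface. World frame = base frame: x ahead of the robot, y to its left, z up, the work surface at z = 0. Lengths are in m, angles in rad, forces in N, time in s.
With the tool pointing down it reaches from about 0.4 to 0.85 m from the base axis. Payload 10.4 kg.
Tool frame: the origin (TCP) lies between the finger pads; the fingertips stand ahead of it and the grasp point (between the pads) lies 5 mm behind it (manip.tip_extent is the z of the fingertips in the tool frame, in m); z points along the fingers, y is the line along which they close (so a half turn about z gives the same grasp; the last joint's range is limited). The gripper opens to 85 mm and grips with 20 to 120 N. Pads are 22 mm wide; open, the fingers measure 114 mm over their backs; the gripper's body (76 mm by 85 mm) begins 54 mm behind the grasp point. The pads swing forward as they close: fully open they stand 13 mm farther back than shut.
Start: joints at [-1.2, 0.332, -0.065, 1.46, 0.022, 1.35, -0.088], TCP at [0.24, 0.577, 0.209] pointing down, gripper open.
Joint ranges: [-2.6, 2.6], [-0.5, 2.12], [-1.47, 1.34], [0.16, 2.42], [-1.27, 4.41], [0.06, 2.06], [-2.6, 2.6]. Speed limits (rad/s): [2.22, 2.22, 2.79, 2.79, 3.14, 3.14, 3.14].

## Interface

Orientations are given as a unit quaternion [x, y, z, w].
In Python, from workcell import status, viewer, manip gives the robot as it stands.
- The arm moves only by the tool play_rows, never from a script. Its argument "plan" is one flat list of numbers, 7 for each row, row after row: the turn, a rotation vector about the tool's x, y, z in degrees, then the shift along the tool's x, y, z in m, then the opening, from 0 (shut) to 1 (fully open). In form: [ax, ay, az, dx, dy, dz, grip, ax, ay, az, dx, dy, dz, grip, ...]. A call has 1 to 20 rows; each row is the pose to reach, as a shift and turn from the pose commanded when the call began, along the tool's axes at that moment; what a row does not reach only later rows make up. A row lasts 1/8 s, in which the tool goes at most 62.5 mm and 10.7 degrees, less where a joint would pass 70% of its speed; a pose out of reach is approached as far as the arm can. A call with a gripper value outside its range is refused whole. The fingers move at their own pace and stop on an object; "squeeze" is the grip in N (left out, the last holds). Time passes only in rows, so rows that repeat a pose let the fingers close. It gives the time, the measured TCP pose, the force, the opening and the grip force at its end, in the units of the state.
- status.get_obs(): the state, without advancing time (a new reading comes with each control period).
- viewer.camera(name): name is "scene" or "side" or "wrist"; returns the picture (480x640x3 uint8, red, green, blue); there is no depth.
- viewer.camera_model(name): a dict with "fx", "fy", "cx", "cy" (pixels), "D" ([k1, k2, p1, p2, k3] as OpenCV has them; the pictures are not rectified), "R" (3x3) and "t" (3): a world point X has camera coordinates R X + t. Camera axes: x right, y down, z forward; pixel columns grow to the right and rows downward; lengths in m; the calibration is good to about 2 mm. A picture is of the moment at which its call begins: read the wrist's pose just before it. camera_model takes no time and is no camera call; for the wrist camera it gives the pose at the moment of the call.
- manip.hand_in(): hands the job in; it is judged then, once.
The state is a dict: "clock": time; "joint_pos": joint angles; "joint_velocities": joint speeds; "tau": joint torques, N m; "position": TCP position; "ee_rot": TCP orientation; "ft_force": force on the tool from outside, world axes, zero at the start; "torque": the same for the moment, N m; "grip_width": opening from 0.0 (shut) to 1.0 (fully open); "grasp_force": force on a finger pad.
Only numpy, scipy, OpenCV 4.12 (cv2) and the standard library are available. Lean on these libraries where they do the work, as an engineer would, in place of code of your own. Each camera call takes 0.05 s, during which the arm holds its last target. There are 200 camera calls.

## Working session

There is one attempt and no reset: what is moved stays moved. The work goes in short steps, Python scripts to look and compute and a tool call to move; the robot and the scene stay as the last step left them, time stands still between calls to the robot, and variables do not carry over. Pictures are saved under pics/ and viewed, at most 10 in all, crops included, and the job is handed in when it is done.

Besides the shell and the picture viewer there is one more tool, called after "Call:" as name(argument=value, ...), one argument or row to a line, values as JSON. play_rows: Moves the arm, as the interface text tells. Its arguments: {"type":"object","properties":{"plan":{"type":"array","items":{"type":"number"}},"squeeze":{"type":"number"}},"required":["plan"]}

```bash
mkdir -p pics; python3 - <<'E'
from workcell import status, viewer, manip
import cv2
print(status.get_obs()); print(manip.tip_extent)
for n in ("scene","side"):
    cv2.imwrite(f"pics/{n}0.png",viewer.camera(n)[:,:,::-1]); m=viewer.camera_model(n); print(n,m)
E
```

```text
{'clock': 0.0, 'joint_pos': array([-1.19960138,  0.33286253, -0.06464455,  1.46094759,  0.02160237,
        1.34991864, -0.08852056]), 'joint_velocities': array([ 6.13816835e-05, -5.76139021e-04, -3.42118450e-04,  1.10938897e-03,
        8.92170850e-04, -7.07178874e-04,  8.18431641e-04]), 'tau': array([-1.01648715e-03, -6.25439930e+01,  4.83479560e-02, -3.91608703e+01,
        1.60300214e-02,  9.76192416e-03, -1.26202941e-06]), 'position': array([0.23968913, 0.57676184, 0.20801867]), 'ee_rot': array([ 1.95652819e-01,  9.80672960e-01, -7.13949023e-04, -9.72223107e-05]), 'ft_force': array([ 0.13919252, -0.05404114, -0.32710989]), 'torque': array([-0.04501596,  0.02322362, -0.07524374]), 'grasp_force': 0.0, 'grip_width': 1.0000238736205878}
0.014
scene {'fx': 572.8646870303627, 'fy': 572.8646870303627, 'cx': 316.9121694892554, 'cy': 239.5466107054738, 'D': array([-0.10747761,  0.        ,  0.        ,  0.        ,  0.        ]), 'R': array([[ 0.81460783,  0.57996042,  0.00774617],
       [ 0.41769664, -0.57732271, -0.70158963],
       [-0.40242217,  0.57475595, -0.71253912]]), 't': array([-0.45807824, -0.20243082,  1.07855985])}
side {'fx': 492.4269415209146, 'fy': 492.4269415209146, 'cx': 316.0667262845579, 'cy': 233.88763233237907, 'D': array([0.03684505, 0.        , 0.        , 0.        , 0.        ]), 'R': array([[-0.89408096, -0.44787124,  0.00553087],
       [-0.34311023,  0.67690564, -0.65120974],
       [ 0.28791424, -0.58413193, -0.75887764]]), 't': array([0.49621368, 0.21757255, 0.65576212])}
```

View pics/scene0.png

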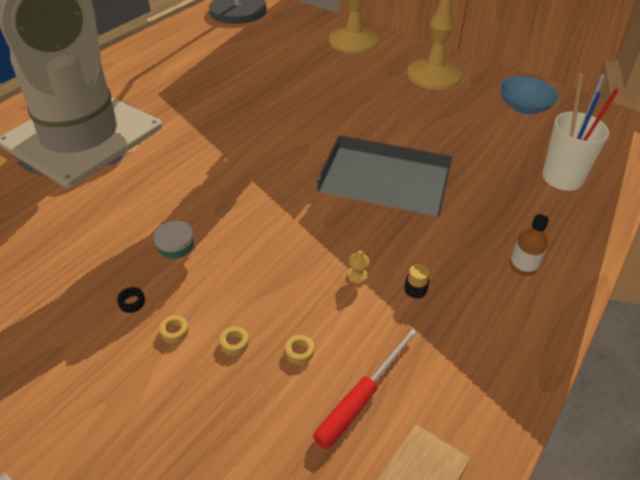

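View pics/side0.png

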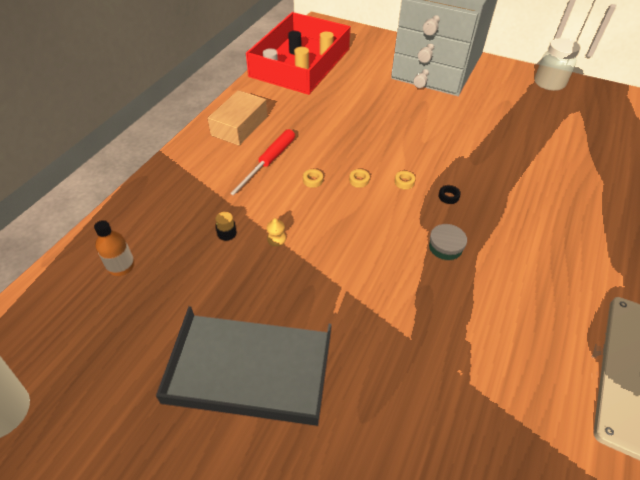

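The scene picture shows brass rings at (174,329), (234,341) and (299,350). The side picture has them at (405,180), (360,177) and (313,178). The black ring at (131,300) in scene, (449,194) in side, is the decoy, because it isn't brass. The tray mouth faces the rings. The finial is at (358,267) and the lampholder at (417,281), both in scene.

```bash
cat > h.py <<'E'
import numpy as np, cv2
from workcell import status, viewer, manip
def ray(n,uv,z,m=None):
    m=m or viewer.camera_model(n); K=np.array([[m['fx'],0,m['cx']],[0,m['fy'],m['cy']],[0,0,1]])
    p=cv2.undistortPoints(np.array(uv,float).reshape(-1,1,2),K,np.array(m['D']))[:,0]
    R=np.array(m['R']);t=np.array(m['t']); c=-R.T@t
    d=np.c_[p,np.ones(len(p))]@R
    return (c+d*((z-c[2])/d[:,2])[:,None])[:,:2]
def rings(n,img=None):
    "brass blobs' centroid (outline+hole hull) on plane z=7mm"
    img=viewer.camera(n) if img is None else img
    hsv=cv2.cvtColor(img,cv2.COLOR_RGB2HSV)
    mk=cv2.inRange(hsv,(20,110,60),(32,255,255))
    mk=cv2.morphologyEx(mk,cv2.MORPH_CLOSE,np.ones((3,3)))
    cs,_=cv2.findContours(mk,cv2.RETR_EXTERNAL,cv2.CHAIN_APPROX_NONE)
    out=[]
    for c in cs:
        if cv2.contourArea(cv2.convexHull(c))>60:
            M=cv2.moments(cv2.convexHull(c)); uv=(M['m10']/M['m00'],M['m01']/M['m00'])
            out.append((np.round(uv),cv2.boundingRect(c),np.round(ray(n,uv,.007)[0],4)))
    return out
E
python3 - <<'E'
from h import *
for n in("scene","side"):
    for r in rings(n,cv2.imread(f"pics/{n}0.png")[:,:,::-1]): print(n,*r)
print("tray scene floor/rim",ray("scene",[(319,188),(440,212)],0.0).round(3).tolist(), ray("scene",[(340,138),(452,154)],.026).round(3).tolist())
print("tray side rim", ray("side",[(191,310),(331,328),(161,402),(318,419)],.026).round(3).tolist())
print("finial base",ray("scene",[(358,279)],0.003),ray("side",[(278,239)],0.003))
print("lamp",ray("scene",[(416,290)],0.007),ray("side",[(226,232)],0.007))
print("tin",ray("scene",[(174,234)],0.026),ray("side",[(448,238)],0.026))
print("black",ray("scene",[(131,300)],0.007),ray("side",[(449,194)],0.007))
print("sd",ray("scene",[(413,332),(375,381),(322,437)],0.01).round(3).tolist(),ray("side",[(233,193),(262,162),(290,135)],0.01).round(3).tolist())
a=cv2.imread("pics/scene0.png")[260:380,80:440]
cv2.imwrite("pics/c1.png",cv2.resize(a,None,fx=2.2,fy=2.2,interpolation=cv2.INTER_CUBIC))
E
```

```text
scene [299. 347.] (287, 336, 26, 23) [ 0.6346 -0.1404]
scene [233. 338.] (221, 328, 26, 21) [ 0.5562 -0.1803]
scene [169. 329.] (161, 319, 20, 18) [ 0.4776 -0.2199]
scene [179. 322.] (168, 317, 19, 14) [ 0.4801 -0.2045]
scene [416. 273.] (410, 267, 15, 12) [0.6961 0.0601]
side [274. 228.] (268, 219, 12, 16) [ 0.639  -0.0068]
tray scene floor/rim [[0.468, 0.139], [0.662, 0.206]] [[0.435, 0.25], [0.621, 0.327]]
tray side rim [[0.657, 0.198], [0.465, 0.134], [0.61, 0.324], [0.425, 0.255]]
finial base [[0.63186187 0.0043911 ]] [[0.62183204 0.00934052]]
lamp [[0.71125216 0.0320274 ]] [[0.70569171 0.03831174]]
tin [[ 0.37011182 -0.10004195]] [[ 0.36643444 -0.1008216 ]]
black [[ 0.39843361 -0.21689266]] [[ 0.39646848 -0.22031155]]
sd [[0.744, -0.036], [0.741, -0.128], [0.73, -0.226]] [[0.744, -0.043], [0.741, -0.14], [0.732, -0.236]]
```

View pics/c1.png

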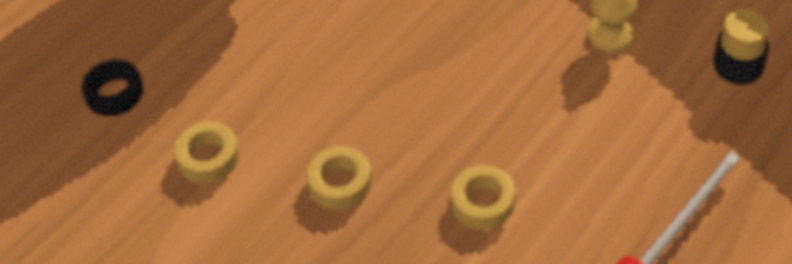

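The enlarged crop confirms three brass rings. The black one, at crop (112,87), is the lookalike and stays where it is. Next I'll plan in the tray's own frame.

```bash
cat >> h.py <<'E'
Xt=np.array([.945,.326]);Yt=np.array([-.326,.945]);O=np.array([.564,.170])  # mouth centre; tray y from mouth
def T(p): d=np.asarray(p)-O; return np.c_[d@Xt,d@Yt].round(3)
def rows(way,step=.02):
    """way: list of (tray x, y, z, heading deg (+ = toward -x), n rows); prints rel. shift in tool axes from now"""
    from scipy.spatial.transform import Rotation as Rn
    o=status.get_obs(); R=Rn.from_quat(o['ee_rot']); p0=o['position']; out=[]
    base=np.degrees(np.arctan2(Yt[1],Yt[0]))
    for x,y,z,h in way:
        w=np.r_[O+x*Xt+y*Yt,z]; a=np.radians(base+h)
        M=np.c_[[np.cos(a),np.sin(a),0],[np.sin(a),-np.cos(a),0],[0,0,-1]]
        rv=(R.inv()*Rn.from_matrix(M)).as_rotvec(degrees=True)
        print(w.round(3),"turn",rv.round(1),"shift",R.inv().apply(w-p0).round(3))
E
python3 - <<'E'
from h import *
a=ray("scene",[(173.6,329),(234.1,340.5),(299.5,349)],.007);b=ray("side",[(405,180),(360,177.5),(313,178)],.007)
print(a.round(3).tolist(),b.round(3).tolist());print(T(a),T(b))
print("fin",T([(.632,.004),(.622,.009)]),"lamp",T([(.709,.035)]),"tin",T([(.368,-.1)]))
print("corners",T([(.468,.139),(.662,.206),(.657,.198),(.465,.134),(.61,.324),(.425,.255),(.435,.25),(.621,.327)]))
rows([(-.022,-.367,.20,16),(-.022,-.367,.08,16)])
E
```

```text
[[0.482, -0.216], [0.56, -0.183], [0.636, -0.143]] [[0.48, -0.219], [0.557, -0.188], [0.635, -0.147]]
[[-0.203 -0.339]
 [-0.119 -0.332]
 [-0.034 -0.319]] [[-0.206 -0.341]
 [-0.123 -0.336]
 [-0.036 -0.323]]
fin [[ 0.01  -0.179]
 [ 0.002 -0.171]] lamp [[ 0.093 -0.175]] tin [[-0.273 -0.191]]
corners [[-0.101  0.002]
 [ 0.104  0.002]
 [ 0.097 -0.004]
 [-0.105 -0.002]
 [ 0.094  0.131]
 [-0.104  0.126]
 [-0.096  0.118]
 [ 0.105  0.13 ]]
[ 0.663 -0.184  0.2  ] turn [-0.1  0.  32.4] shift [-0.683 -0.54   0.009]
[ 0.663 -0.184  0.08 ] turn [-0.1  0.  32.4] shift [-0.683 -0.54   0.129]
```

Call:
play_rows(
  plan=[0, 0, 16, -0.34, -0.27, 0, 0.28, 0, 0, 16, -0.34, -0.27, 0, 0.28, 0, 0, 16, -0.34, -0.27, 0, 0.28, 0, 0, 16, -0.34, -0.27, 0, 0.28, 0, 0, 16, -0.34, -0.27, 0, 0.28, 0, 0, 16, -0.34, -0.27, 0, 0.28, 0, 0, 16, -0.34, -0.27, 0, 0.28, 0, 0, 32, -0.683, -0.54, 0.01, 0.28, 0, 0, 32, -0.683, -0.54, 0.01, 0.28, 0, 0, 32, -0.683, -0.54, 0.01, 0.28, 0, 0, 32, -0.683, -0.54, 0.01, 0.28, 0, 0, 32, -0.683, -0.54, 0.01, 0.28, 0, 0, 32, -0.683, -0.54, 0.01, 0.28, 0, 0, 32, -0.683, -0.54, 0.01, 0.28, 0, 0, 32, -0.683, -0.54, 0.01, 0.28, 0, 0, 32, -0.683, -0.54, 0.13, 0.28, 0, 0, 32, -0.683, -0.54, 0.13, 0.28, 0, 0, 32, -0.683, -0.54, 0.13, 0.28, 0, 0, 32, -0.683, -0.54, 0.13, 0.28],
  squeeze=30,
)

```text
clock: 2.48
position: [0.6645, -0.1835, 0.0814]
ee_rot: [0.458, 0.889, 0.0, 0.001]
ft_force: [0.6, 0.1, -0.4]
grip_width: 0.276
grasp_force: 0.0
```

```bash
python3 - <<'E'
from h import *
print(manip.tip_extent)
rows([(-.022,-.367,.022,16),(-.03,-.35,.022,16),(-.07,-.22,.022,16),(-.07,-.18,.022,8),(-.07,-.13,.022,0),(-.062,.035,.022,0)])
o=status.get_obs();print(o['position'],o['ee_rot'],o['grip_width'],o['joint_pos'])
cv2.imwrite("pics/w1.png",np.vstack([viewer.camera("wrist"),])[:,:,::-1])
E
```

```text
0.014
[ 0.663 -0.184  0.022] turn [0.1 0.1 0.4] shift [ 0.001 -0.002  0.059]
[ 0.65  -0.171  0.022] turn [0.1 0.1 0.4] shift [ 0.019 -0.005  0.059]
[ 0.57  -0.061  0.022] turn [0.1 0.1 0.4] shift [ 0.155 -0.006  0.059]
[ 0.557 -0.023  0.022] turn [0.1 0.1 8.4] shift [0.194 0.005 0.059]
[0.54  0.024 0.022] turn [ 0.1  0.1 16.4] shift [0.241 0.019 0.059]
[0.494 0.183 0.022] turn [ 0.1  0.1 16.4] shift [0.397 0.074 0.059]
[ 0.66450009 -0.18351573  0.0814082 ] [4.58152625e-01 8.88872566e-01 3.99794470e-04 1.25448850e-03] 0.27603728539366423 [-0.16303187  0.60434906  0.53129579  1.44386868 -0.31744912  1.17650781
  1.03111478]
```

View pics/w1.png

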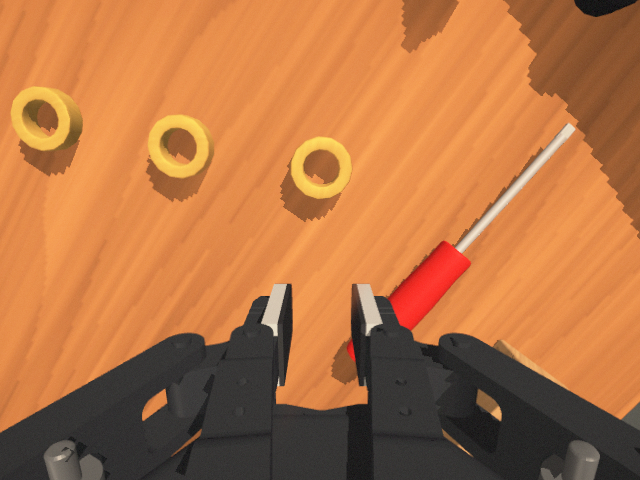

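The wrist view shows the ring at (321,167), centred between the fingers. The screwdriver handle, around (400,310), is close to the right finger, so I'll check the clearance before going down.

```bash
python3 - <<'E'
from h import *
print("rings",T(ray("wrist",[(46,119),(180,146),(321,168)],.014)),"handle left edge",T(ray("wrist",[(350,348),(395,298),(440,244)],.013)))
print("TCP",T(status.get_obs()['position'][:2]))
E
```

```text
rings [[-0.2   -0.34 ]
 [-0.118 -0.333]
 [-0.033 -0.322]] handle left edge [[ 0.021 -0.434]
 [ 0.038 -0.39 ]
 [ 0.054 -0.347]]
TCP [[-0.02  -0.367]]
```

Call:
play_rows(
  plan=[0, 0, 0, 0, 0, 0.03, 0.28, 0, 0, 0, 0, 0, 0.05, 0.28, 0, 0, 0, 0, 0, 0.06, 0.28, 0, 0, 0, 0, 0, 0.06, 0.28, 0, 0, 0, 0, 0, 0.06, 0.28],
)

```text
clock: 3.15
position: [0.664, -0.1838, 0.0199]
ee_rot: [0.458, 0.889, 0.0, 0.001]
ft_force: [0.4, -0.2, 0.4]
grip_width: 0.277
grasp_force: 0.0
```

```bash
python3 - <<'E'
from h import *
rows([(-.03,-.35,.017,16),(-.07,-.22,.017,16),(-.07,-.18,.017,8),(-.07,-.13,.017,0),(-.062,.035,.017,0)])
cv2.imwrite("pics/s1.png",cv2.resize(viewer.camera("side")[100:260,230:430,::-1],None,fx=3,fy=3))
E
```

```text
[ 0.65  -0.171  0.017] turn [0.1 0.1 0.4] shift [ 0.019 -0.004  0.003]
[ 0.57  -0.061  0.017] turn [0.1 0.1 0.4] shift [ 0.155 -0.006  0.003]
[ 0.557 -0.023  0.017] turn [0.1 0.1 8.4] shift [0.193 0.006 0.003]
[0.54  0.024 0.017] turn [ 0.1  0.  16.4] shift [0.241 0.02  0.003]
[0.494 0.183 0.017] turn [ 0.1  0.  16.4] shift [0.397 0.074 0.003]
```

View pics/s1.png

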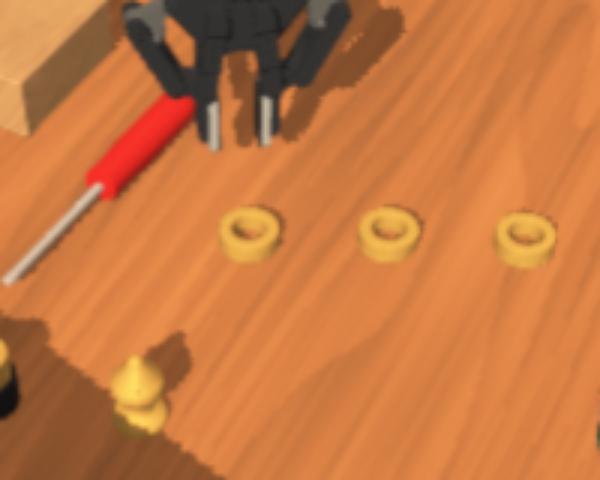

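Call:
play_rows(
  plan=[0, 0, 0, 0.01, 0, 0.003, 0.28, 0, 0, 0, 0.02, -0.001, 0.003, 0.28, 0, 0, 0, 0.03, -0.002, 0.003, 0.28, 0, 0, 0, 0.045, -0.003, 0.003, 0.28, 0, 0, 0, 0.06, -0.004, 0.003, 0.28, 0, 0, 0, 0.08, -0.005, 0.003, 0.28, 0, 0, 0, 0.1, -0.005, 0.003, 0.28, 0, 0, 0, 0.115, -0.005, 0.003, 0.28, 0, 0, 3, 0.13, -0.005, 0.003, 0.28, 0, 0, 6, 0.145, -0.004, 0.003, 0.28, 0, 0, 9, 0.16, -0.002, 0.003, 0.28, 0, 0, 12, 0.175, 0.001, 0.003, 0.28, 0, 0, 15, 0.19, 0.005, 0.003, 0.28, 0, 0, 17, 0.205, 0.009, 0.003, 0.28, 0, 0, 18, 0.225, 0.015, 0.003, 0.28, 0, 0, 18, 0.245, 0.021, 0.003, 0.28, 0, 0, 18, 0.265, 0.028, 0.003, 0.28, 0, 0, 18, 0.28, 0.033, 0.003, 0.28, 0, 0, 18, 0.28, 0.033, 0.003, 0.28],
)

```text
clock: 5.58
position: [0.5276, 0.0649, 0.0158]
ee_rot: [0.591, 0.807, 0.0, -0.0]
ft_force: [0.3, 0.5, -0.1]
grip_width: 0.28
grasp_force: 0.0
```

```bash
python3 - <<'E'
from h import *
rows([(-.066,-.05,.017,-2),(-.062,.04,.017,-2),(-.062,.02,.1,-2)])
a=viewer.camera("side")[:,:,::-1]; b=viewer.camera("scene")[:,:,::-1]
print(T(status.get_obs()['position'][:2]))
cv2.imwrite("pics/s2.png",np.hstack([a[100:440,120:480],b[100:440,120:480]]))
E
```

```text
[0.518 0.101 0.017] turn [ 0.  -0.   0.5] shift [ 0.038  0.002 -0.001]
[0.492 0.188 0.017] turn [ 0.  -0.   0.5] shift [ 0.128  0.003 -0.001]
[0.499 0.169 0.1  ] turn [ 0.  -0.   0.5] shift [ 0.108  0.004 -0.084]
[[-0.069 -0.089]]
```

View pics/s2.png

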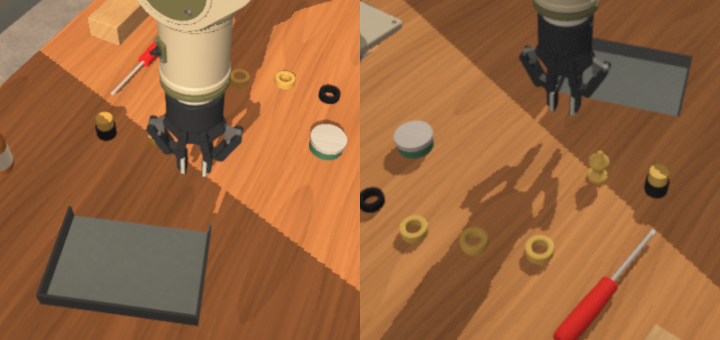

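The pictures show ring 2 still at scene (300,349), so the fingertips passed over it. I'll triangulate the tip height.

```bash
python3 - <<'E'
from h import *
o=status.get_obs();print(o['position'],o['grip_width'])
for z in (0,.01,.02,.03):
    print(z,ray("side",[(303,272),(322,274)],z).round(3).tolist(),ray("scene",[(311,208),(335,211)],z).round(3).tolist())
a=viewer.camera("side")[220:300,260:360,::-1]; b=viewer.camera("scene")[150:230,270:370,::-1]
cv2.imwrite("pics/s3.png",cv2.resize(np.hstack([a,b]),None,fx=4,fy=4,interpolation=cv2.INTER_CUBIC))
E
```

```text
[0.52801231 0.06308783 0.01590662] 0.27872425064472833
0 [[0.554, 0.049], [0.525, 0.039]] [[0.486, 0.09], [0.522, 0.107]]
0.01 [[0.55, 0.056], [0.522, 0.046]] [[0.493, 0.081], [0.528, 0.098]]
0.02 [[0.547, 0.062], [0.519, 0.052]] [[0.499, 0.072], [0.534, 0.089]]
0.03 [[0.543, 0.068], [0.516, 0.059]] [[0.505, 0.064], [0.54, 0.08]]
```

View pics/s3.png

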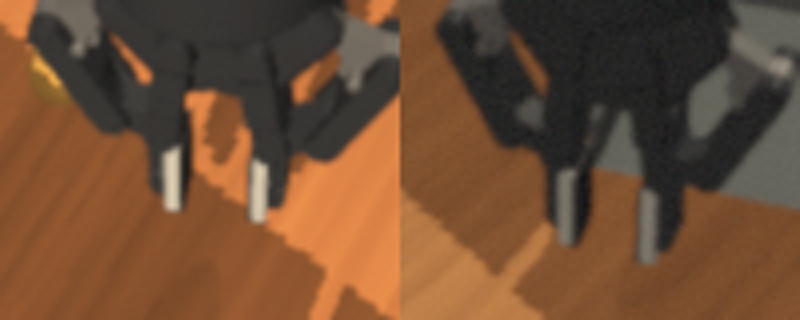

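Call:
play_rows(
  plan=[0, 0, 0, 0, 0, 0.002, 0.28, 0, 0, 0, 0, 0, 0.004, 0.28, 0, 0, 0, 0, 0, 0.006, 0.28, 0, 0, 0, 0, 0, 0.006, 0.28],
)

```text
clock: 6.28
position: [0.5277, 0.0636, 0.0096]
ee_rot: [0.592, 0.806, -0.0, -0.0]
ft_force: [0.6, 1.4, 0.3]
grip_width: 0.278
grasp_force: 0.0
```

Call:
play_rows(
  plan=[0, 0, 0, 0, 0, 0.002, 0.28, 0, 0, 0, 0, 0, 0.004, 0.28, 0, 0, 0, 0, 0, 0.006, 0.28, 0, 0, 0, 0, 0, 0.008, 0.28, 0, 0, 0, 0, 0, 0.008, 0.28],
)

```text
clock: 6.9
position: [0.5277, 0.0637, 0.0016]
ee_rot: [0.592, 0.806, -0.0, -0.0]
ft_force: [0.6, -0.3, 0.2]
grip_width: 0.279
grasp_force: 0.0
```

Call:
play_rows(
  plan=[0, 0, 0, 0, 0, 0.002, 0.28, 0, 0, 0, 0, 0, 0.004, 0.28, 0, 0, 0, 0, 0, 0.006, 0.28, 0, 0, 0, 0, 0, 0.006, 0.28],
)

```text
clock: 7.4
position: [0.5277, 0.0637, -0.0044]
ee_rot: [0.592, 0.806, -0.0, -0.0]
ft_force: [0.4, 0.4, -0.2]
grip_width: 0.279
grasp_force: 0.0
```

```bash
python3 - <<'E'
from h import *
o=status.get_obs();print(o['position'],o['ft_force'])
a=viewer.camera("side")[220:300,260:360,::-1]; b=viewer.camera("scene")[150:230,270:370,::-1]
cv2.imwrite("pics/s4.png",cv2.resize(np.hstack([a,b]),None,fx=4,fy=4,interpolation=cv2.INTER_CUBIC))
E
```

```text
[ 0.5277291   0.06366893 -0.00439576] [ 0.44689897  0.35034721 -0.23649553]
```

View pics/s4.png

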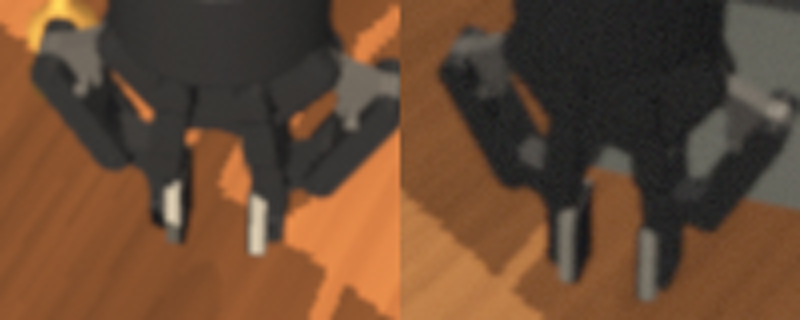

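```bash
python3 - <<'E'
from h import *
print(T([(.5277,.0637)]))
for z in (0,.005,.01,.015,.02,.025,.03):
    print(z,T(ray("side",[(303,280),(324.5,283.5)],z)).tolist(),T(ray("scene",[(312,220.5),(332,225)],z)).tolist())
E
```

```text
[[-0.069 -0.089]]
0 [[-0.051, -0.095], [-0.086, -0.093]] [[-0.089, -0.078], [-0.056, -0.079]]
0.005 [[-0.052, -0.092], [-0.086, -0.09]] [[-0.088, -0.083], [-0.055, -0.084]]
0.01 [[-0.053, -0.088], [-0.086, -0.086]] [[-0.086, -0.088], [-0.054, -0.089]]
0.015 [[-0.053, -0.085], [-0.087, -0.083]] [[-0.085, -0.093], [-0.052, -0.094]]
0.02 [[-0.054, -0.082], [-0.087, -0.08]] [[-0.083, -0.098], [-0.051, -0.099]]
0.025 [[-0.054, -0.078], [-0.087, -0.076]] [[-0.082, -0.103], [-0.05, -0.104]]
0.03 [[-0.055, -0.075], [-0.088, -0.073]] [[-0.08, -0.108], [-0.049, -0.109]]
```

Triangulation puts the tips about 20 mm above the bench, some 38 mm higher than the reported tip extent implies. I'll keep descending with the force watched, and narrow the fingers.

Call:
play_rows(
  plan=[0, 0, 0, 0, 0, 0.002, 0.2, 0, 0, 0, 0, 0, 0.004, 0.2, 0, 0, 0, 0, 0, 0.006, 0.2, 0, 0, 0, 0, 0, 0.008, 0.2, 0, 0, 0, 0, 0, 0.008, 0.2],
)

```text
clock: 8.12
position: [0.5277, 0.0637, -0.0124]
ee_rot: [0.592, 0.806, -0.0, -0.0]
ft_force: [0.3, 1.0, -0.1]
grip_width: 0.201
grasp_force: 0.0
```

Call:
play_rows(
  plan=[0, 0, 0, 0, 0, 0.002, 0.2, 0, 0, 0, 0, 0, 0.003, 0.2, 0, 0, 0, 0, 0, 0.004, 0.2, 0, 0, 0, 0, 0, 0.005, 0.2, 0, 0, 0, 0, 0, 0.005, 0.2],
)

```text
clock: 8.75
position: [0.5278, 0.0637, -0.0173]
ee_rot: [0.592, 0.806, 0.0, -0.0]
ft_force: [-0.2, -0.7, -0.1]
grip_width: 0.203
grasp_force: 0.0
```

Call:
play_rows(
  plan=[0, 0, 0, 0, 0, 0.001, 0.2, 0, 0, 0, 0, 0, 0.002, 0.2, 0, 0, 0, 0, 0, 0.003, 0.2, 0, 0, 0, 0, 0, 0.003, 0.2],
)

```text
clock: 9.25
position: [0.5278, 0.0637, -0.0203]
ee_rot: [0.592, 0.806, -0.0, -0.0]
ft_force: [-0.4, 0.2, 0.1]
grip_width: 0.2
grasp_force: 0.0
```

```bash
python3 - <<'E'
from h import *
o=status.get_obs();print(o['position'],o['ft_force'])
a=viewer.camera("side")[220:300,260:360,::-1]; b=viewer.camera("scene")[170:250,270:370,::-1]
cv2.imwrite("pics/s5.png",cv2.resize(np.hstack([a,b]),None,fx=4,fy=4,interpolation=cv2.INTER_CUBIC))
E
```

```text
[ 0.52781817  0.06370519 -0.02029139] [-0.37630898  0.15155095  0.10059511]
```

View pics/s5.png

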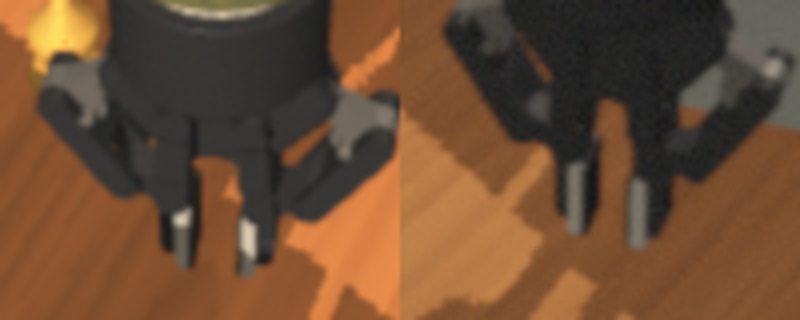

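```bash
python3 - <<'E'
from h import *
for z in (-.005,0,.005,.01,.015):
    print(z,T(ray("side",[(306,286.7),(321.5,288.7)],z)).tolist(),T(ray("scene",[(314,228.2),(329.5,232)],z)).tolist())
E
```

```text
-0.005 [[-0.057, -0.087], [-0.082, -0.086]] [[-0.083, -0.089], [-0.057, -0.09]]
0 [[-0.058, -0.084], [-0.082, -0.083]] [[-0.081, -0.094], [-0.056, -0.095]]
0.005 [[-0.059, -0.08], [-0.083, -0.08]] [[-0.08, -0.099], [-0.054, -0.1]]
0.01 [[-0.059, -0.077], [-0.083, -0.076]] [[-0.078, -0.104], [-0.053, -0.105]]
0.015 [[-0.06, -0.073], [-0.083, -0.073]] [[-0.077, -0.108], [-0.052, -0.11]]
```

```bash
python3 - <<'E'
from h import *
rows([(-.069,-.089,.07,16),(-.02,-.372,.07,16),(-.02,-.372,-.021,16)])
E
```

```text
[0.528 0.063 0.07 ] turn [  0.   -0.  -17.6] shift [-0.   -0.   -0.09]
[ 0.666 -0.188  0.07 ] turn [  0.   -0.  -17.6] shift [-0.282  0.057 -0.09 ]
[ 0.666 -0.188 -0.021] turn [  0.   -0.  -17.6] shift [-0.282  0.057  0.001]
```

Call:
play_rows(
  plan=[0, 0, 0, 0, 0, -0.06, 0.2, 0, 0, 0, 0, 0, -0.09, 0.2, 0, 0, -8, -0.06, 0.012, -0.09, 0.2, 0, 0, -17.6, -0.12, 0.024, -0.09, 0.2, 0, 0, -17.6, -0.18, 0.036, -0.09, 0.2, 0, 0, -17.6, -0.24, 0.048, -0.09, 0.2, 0, 0, -17.6, -0.282, 0.057, -0.09, 0.2, 0, 0, -17.6, -0.282, 0.057, -0.09, 0.2, 0, 0, -17.6, -0.282, 0.057, -0.05, 0.2, 0, 0, -17.6, -0.282, 0.057, -0.03, 0.2, 0, 0, -17.6, -0.282, 0.057, -0.02, 0.2, 0, 0, -17.6, -0.282, 0.057, -0.01, 0.2, 0, 0, -17.6, -0.282, 0.057, -0.005, 0.2, 0, 0, -17.6, -0.282, 0.057, -0.002, 0.2, 0, 0, -17.6, -0.282, 0.057, 0, 0.2, 0, 0, -17.6, -0.282, 0.057, 0, 0.2],
)

```text
clock: 11.35
position: [0.6668, -0.1882, -0.0201]
ee_rot: [0.461, 0.887, 0.0, 0.0]
ft_force: [-0.1, 0.2, -0.0]
grip_width: 0.196
grasp_force: 0.0
```

Call:
play_rows(
  plan=[0, 0, 0, 0.01, 0, 0, 0.2, 0, 0, 0, 0.02, -0.001, 0, 0.2, 0, 0, 0, 0.03, -0.002, 0, 0.2, 0, 0, 0, 0.04, -0.003, 0, 0.2, 0, 0, 0, 0.055, -0.004, 0, 0.2, 0, 0, 0, 0.07, -0.005, 0, 0.2],
)

```text
clock: 12.1
position: [0.6219, -0.1329, -0.0201]
ee_rot: [0.461, 0.887, 0.0, 0.0]
ft_force: [0.3, -0.7, 0.2]
grip_width: 0.204
grasp_force: 0.2
```

```bash
cat >> h.py <<'E'
def find(n):
    "all yellowish blobs in tray frame (z=7mm)"
    img=viewer.camera(n); hsv=cv2.cvtColor(img,cv2.COLOR_RGB2HSV)
    mk=cv2.inRange(hsv,(20,100,40),(34,255,255)); mk=cv2.morphologyEx(mk,cv2.MORPH_CLOSE,np.ones((9,9)))
    cs,_=cv2.findContours(mk,cv2.RETR_EXTERNAL,cv2.CHAIN_APPROX_NONE)
    for c in cs:
        if cv2.contourArea(c)>60:
            x,y,w,h=cv2.boundingRect(c); uv=(x+w/2-.5,y+h/2-.5); t=T(ray(n,uv,.007))[0]
            if abs(t[0])<.35 and -.5<t[1]<.2: print(n,(x,y,w,h),t)
E
python3 - <<'E'
from h import *
find("scene");find("side"); o=status.get_obs(); print(T(o['position'][:2]),o['position'])
E
```

```text
scene (221, 328, 27, 21) [-0.121 -0.328]
scene (161, 317, 25, 22) [-0.205 -0.337]
scene (411, 266, 15, 13) [ 0.091 -0.144]
scene (256, 247, 74, 21) [-0.092 -0.168]
scene (223, 95, 33, 77) [-0.287  0.104]
side (268, 219, 15, 24) [ 0.01  -0.185]
[[-0.044 -0.304]] [ 0.62161915 -0.13148431 -0.02035572]
```

```bash
python3 - <<'E'
from h import *
find("wrist")
rows([(-.07,-.19,-.021,8),(-.07,-.13,-.021,-1),(-.062,.04,-.021,-2)])
E
```

```text
wrist (67, 279, 92, 93) [-0.123 -0.336]
wrist (272, 189, 101, 100) [-0.051 -0.278]
[ 0.56  -0.032 -0.021] turn [ 0.  -0.   8.1] shift [0.118 0.007 0.001]
[ 0.54   0.024 -0.021] turn [ 0.  -0.  17.1] shift [0.175 0.023 0.001]
[ 0.492  0.188 -0.021] turn [ 0.  -0.  18.1] shift [0.337 0.078 0.001]
```

Call:
play_rows(
  plan=[0, 0, 0, 0.02, 0, 0, 0.2, 0, 0, 0, 0.04, 0, 0, 0.2, 0, 0, 3, 0.055, 0.0005, 0, 0.2, 0, 0, 6, 0.07, 0.0015, 0, 0.2, 0, 0, 9, 0.085, 0.0035, 0, 0.2, 0, 0, 12, 0.1, 0.006, 0, 0.2, 0, 0, 15, 0.115, 0.01, 0, 0.2, 0, 0, 17, 0.13, 0.0145, 0, 0.2, 0, 0, 18, 0.15, 0.0205, 0, 0.2, 0, 0, 18, 0.17, 0.027, 0, 0.2, 0, 0, 18, 0.19, 0.0335, 0, 0.2, 0, 0, 18, 0.21, 0.04, 0, 0.2, 0, 0, 18, 0.23, 0.0465, 0, 0.2, 0, 0, 18, 0.25, 0.053, 0, 0.2, 0, 0, 18, 0.27, 0.0595, 0, 0.2, 0, 0, 18, 0.29, 0.0655, 0, 0.2, 0, 0, 18, 0.31, 0.072, 0, 0.2, 0, 0, 18, 0.325, 0.077, 0, 0.2, 0, 0, 18, 0.337, 0.08, 0, 0.2, 0, 0, 18, 0.34, 0.081, 0, 0.2],
)

```text
clock: 14.75
position: [0.4935, 0.1916, -0.0202]
ee_rot: [0.594, 0.804, 0.0, 0.0]
ft_force: [1.3, -0.9, 0.3]
grip_width: 0.203
grasp_force: 0.2
```

```bash
python3 - <<'E'
from h import *
find("wrist"); print(T(status.get_obs()['position'][:2]))
# ring1 start: (-.121,-.333) -> target (0,.06)
h=-np.degrees(np.arctan2(.121,.39));print(h)
d=np.array([.121,.39])/np.hypot(.121,.39); s=np.array([-.121,-.333])-.055*d; print(s)
rows([(-.07,-.1,.07,-2),(s[0],s[1],.07,h),(s[0],s[1],-.021,h)])
E
```

```text
wrist (273, 197, 99, 98) [-0.058  0.069]
[[-0.06   0.043]]
-17.236838398908613
[-0.13729772 -0.38552984]
[0.53  0.053 0.07 ] turn [ 0. -0.  0.] shift [-0.144 -0.005 -0.09 ]
[ 0.56  -0.239  0.07 ] turn [-0.  -0.  15.3] shift [-0.431 -0.063 -0.09 ]
[ 0.56  -0.239 -0.021] turn [-0.  -0.  15.3] shift [-0.431 -0.063  0.001]
```

Call:
play_rows(
  plan=[0, 0, 0, -0.02, 0, 0, 0.2, 0, 0, 0, -0.04, 0, -0.05, 0.2, 0, 0, 0, -0.09, 0, -0.09, 0.2, 0, 0, 0, -0.144, -0.005, -0.09, 0.2, 0, 0, 4, -0.2, -0.017, -0.09, 0.2, 0, 0, 8, -0.26, -0.03, -0.09, 0.2, 0, 0, 12, -0.32, -0.04, -0.09, 0.2, 0, 0, 15.3, -0.38, -0.052, -0.09, 0.2, 0, 0, 15.3, -0.431, -0.063, -0.09, 0.2, 0, 0, 15.3, -0.431, -0.063, -0.09, 0.2, 0, 0, 15.3, -0.431, -0.063, -0.05, 0.2, 0, 0, 15.3, -0.431, -0.063, -0.03, 0.2, 0, 0, 15.3, -0.431, -0.063, -0.015, 0.2, 0, 0, 15.3, -0.431, -0.063, -0.005, 0.2, 0, 0, 15.3, -0.431, -0.063, 0, 0.2, 0, 0, 15.3, -0.431, -0.063, 0, 0.2],
)

```text
clock: 16.8
position: [0.5598, -0.2395, -0.02]
ee_rot: [0.696, 0.718, 0.0, 0.0]
ft_force: [-0.7, -0.5, -0.1]
grip_width: 0.2
grasp_force: 0.0
```

```bash
python3 - <<'E'
from h import *
find("wrist");find("scene"); print(T(status.get_obs()['position'][:2]))
rows([(-.008,.035,-.021,-17.2)])
E
```

```text
wrist (62, 202, 98, 98) [-0.208 -0.339]
wrist (272, 110, 105, 110) [-0.12  -0.333]
scene (227, 328, 21, 16) [-0.118 -0.323]
scene (144, 276, 77, 30) [-0.221 -0.275]
scene (410, 267, 16, 12) [ 0.091 -0.145]
[[-0.137 -0.386]]
[ 0.545  0.2   -0.021] turn [ 0.   0.  -0.1] shift [ 0.44  -0.002  0.001]
```

Call:
play_rows(
  plan=[0, 0, 0, 0.01, 0, 0, 0.2, 0, 0, 0, 0.02, 0, 0, 0.2, 0, 0, 0, 0.03, 0, 0, 0.2, 0, 0, 0, 0.04, 0, 0, 0.2, 0, 0, 0, 0.06, 0, 0, 0.2, 0, 0, 0, 0.08, 0, 0, 0.2, 0, 0, 0, 0.1, 0, 0, 0.2, 0, 0, 0, 0.12, 0, 0, 0.2, 0, 0, 0, 0.14, 0, 0, 0.2, 0, 0, 0, 0.16, 0, 0, 0.2, 0, 0, 0, 0.18, 0, 0, 0.2, 0, 0, 0, 0.2, 0, 0, 0.2, 0, 0, 0, 0.22, 0, 0, 0.2, 0, 0, 0, 0.24, 0, 0, 0.2, 0, 0, 0, 0.26, 0, 0, 0.2, 0, 0, 0, 0.28, 0, 0, 0.2, 0, 0, 0, 0.3, 0, 0, 0.2, 0, 0, 0, 0.315, 0, 0, 0.2, 0, 0, 0, 0.325, 0, 0, 0.2, 0, 0, 0, 0.33, 0, 0, 0.2],
)

```text
clock: 19.4
position: [0.5496, 0.0908, -0.0202]
ee_rot: [0.696, 0.718, -0.0, 0.0]
ft_force: [0.1, -1.7, 0.6]
grip_width: 0.199
grasp_force: 0.2
```

```bash
python3 - <<'E'
from h import *
find("wrist"); print(T(status.get_obs()['position'][:2]))
rows([(-.004,.035,-.021,-17.2)])
E
```

```text
wrist (82, 356, 14, 28) [-0.142 -0.068]
wrist (29, 341, 11, 46) [-0.163 -0.059]
wrist (0, 332, 24, 91) [-0.177 -0.062]
wrist (150, 312, 19, 32) [-0.104 -0.059]
wrist (140, 289, 8, 32) [-0.106 -0.048]
wrist (282, 269, 70, 25) [-0.037 -0.059]
wrist (276, 197, 90, 54) [-0.029 -0.037]
[[-0.039 -0.07 ]]
[ 0.549  0.202 -0.021] turn [-0.  -0.  -0.1] shift [0.111 0.003 0.001]
```

Call:
play_rows(
  plan=[0, 0, 0, 0.01, 0, 0, 0.2, 0, 0, 0, 0.025, 0.001, 0, 0.2, 0, 0, 0, 0.04, 0.001, 0, 0.2, 0, 0, 0, 0.055, 0.002, 0, 0.2, 0, 0, 0, 0.07, 0.002, 0, 0.2, 0, 0, 0, 0.085, 0.003, 0, 0.2, 0, 0, 0, 0.1, 0.003, 0, 0.2, 0, 0, 0, 0.108, 0.003, 0, 0.2, 0, 0, 0, 0.112, 0.003, 0, 0.2, 0, 0, 0, 0.112, 0.003, 0, 0.2],
)

```text
clock: 20.7
position: [0.5492, 0.2024, -0.0202]
ee_rot: [0.696, 0.718, 0.0, -0.0]
ft_force: [0.3, 0.8, -0.1]
grip_width: 0.203
grasp_force: 0.0
```

```bash
python3 - <<'E'
from h import *
find("wrist"); print(T(status.get_obs()['position'][:2]))
A=np.array([-.207,-.339]); B=np.array([.05,.06]); d=(B-A)/np.linalg.norm(B-A); h=-np.degrees(np.arctan2(d[0],d[1])); s=A-.055*d; e=B-.026*d
print(h,s,e)
rows([(-.05,-.1,.07,-17.2),(s[0],s[1],.07,h),(s[0],s[1],-.021,h)])
E
```

```text
wrist (148, 284, 49, 34) [-0.059  0.055]
wrist (286, 271, 66, 21) [-0.001  0.046]
wrist (292, 195, 71, 37) [0.01  0.071]
[[-0.003  0.035]]
-32.78600109823759 [-0.23678266 -0.38523844] [0.03592093 0.03814183]
[0.549 0.059 0.07 ] turn [ 0.   0.  -0.1] shift [-0.143 -0.004 -0.09 ]
[ 0.466 -0.271  0.07 ] turn [ 0.   0.  15.5] shift [-0.471 -0.098 -0.09 ]
[ 0.466 -0.271 -0.021] turn [ 0.   0.  15.5] shift [-0.471 -0.098  0.001]
```

```bash
python3 - <<'E'
from h import *
rows([(-.241,-.382,.07,-38),(-.241,-.382,-.021,-38)])
E
```

```text
[ 0.461 -0.27   0.07 ] turn [ 0.   0.  20.7] shift [-0.469 -0.103 -0.09 ]
[ 0.461 -0.27  -0.021] turn [ 0.   0.  20.7] shift [-0.469 -0.103  0.001]
```

Call:
play_rows(
  plan=[0, 0, 0, -0.02, 0, 0, 0.2, 0, 0, 0, -0.04, 0, -0.05, 0.2, 0, 0, 0, -0.09, -0.01, -0.09, 0.2, 0, 0, 0, -0.144, -0.02, -0.09, 0.2, 0, 0, 5, -0.2, -0.035, -0.09, 0.2, 0, 0, 10, -0.26, -0.05, -0.09, 0.2, 0, 0, 15, -0.32, -0.065, -0.09, 0.2, 0, 0, 20.7, -0.38, -0.08, -0.09, 0.2, 0, 0, 20.7, -0.43, -0.095, -0.09, 0.2, 0, 0, 20.7, -0.469, -0.103, -0.09, 0.2, 0, 0, 20.7, -0.469, -0.103, -0.09, 0.2, 0, 0, 20.7, -0.469, -0.103, -0.05, 0.2, 0, 0, 20.7, -0.469, -0.103, -0.03, 0.2, 0, 0, 20.7, -0.469, -0.103, -0.015, 0.2, 0, 0, 20.7, -0.469, -0.103, -0.005, 0.2, 0, 0, 20.7, -0.469, -0.103, 0, 0.2, 0, 0, 20.7, -0.469, -0.103, 0, 0.2],
)

```text
clock: 22.88
position: [0.4606, -0.2695, -0.0201]
ee_rot: [0.814, 0.581, 0.0, 0.0]
ft_force: [-0.3, 0.0, 0.3]
grip_width: 0.197
grasp_force: 0.0
```

```bash
python3 - <<'E'
from h import *
find("wrist");find("side"); print(T(status.get_obs()['position'][:2]))
h=lambda a:np.array([np.sin(np.radians(a)),np.cos(np.radians(a))])
p=np.array([-.02,-.10]); w=[(*(p-.026*h(38)),-.021,-38)]
for k in range(1,13):
    a=38-23*k/12; p=p+.168/12*h(a); w.append((*(p-.026*h(a)),-.021,-a))
rows(w); print(p)
E
```

```text
wrist (277, 110, 108, 110) [-0.203 -0.34 ]
side (269, 219, 14, 24) [ 0.009 -0.185]
[[-0.241 -0.382]]
[ 0.569  0.044 -0.021] turn [ 0. -0.  0.] shift [0.332 0.    0.001]
[ 0.574  0.058 -0.021] turn [ 0.  -0.  -1.9] shift [0.346 0.001 0.001]
[ 0.579  0.071 -0.021] turn [ 0.  -0.  -3.8] shift [0.36  0.001 0.001]
[ 0.583  0.084 -0.021] turn [ 0.  -0.  -5.7] shift [0.374 0.    0.001]
[ 0.586  0.098 -0.021] turn [ 0.  -0.  -7.7] shift [ 0.388 -0.001  0.001]
[ 0.589  0.111 -0.021] turn [ 0.  -0.  -9.6] shift [ 0.402 -0.002  0.001]
[ 0.592  0.125 -0.021] turn [  0.   -0.  -11.5] shift [ 0.416 -0.004  0.001]
[ 0.594  0.139 -0.021] turn [  0.   -0.  -13.4] shift [ 0.43  -0.007  0.001]
[ 0.596  0.153 -0.021] turn [  0.   -0.  -15.3] shift [ 0.444 -0.009  0.001]
[ 0.597  0.167 -0.021] turn [  0.   -0.  -17.2] shift [ 0.457 -0.013  0.001]
[ 0.598  0.181 -0.021] turn [  0.   -0.  -19.2] shift [ 0.471 -0.016  0.001]
[ 0.599  0.195 -0.021] turn [  0.   -0.  -21.1] shift [ 0.484 -0.021  0.001]
[ 0.598  0.209 -0.021] turn [  0.   0. -23.] shift [ 0.497 -0.025  0.001]
[0.05195409 0.050573  ]
```

Call:
play_rows(
  plan=[0, 0, 0, 0.01, 0.002, 0, 0.2, 0, 0, 0, 0.02, 0.003, 0, 0.2, 0, 0, 0, 0.03, 0.003, 0, 0.2, 0, 0, 0, 0.04, 0.003, 0, 0.2, 0, 0, 0, 0.055, 0.003, 0, 0.2, 0, 0, 0, 0.075, 0.003, 0, 0.2, 0, 0, 0, 0.095, 0.003, 0, 0.2, 0, 0, 0, 0.115, 0.002, 0, 0.2, 0, 0, 0, 0.135, 0.002, 0, 0.2, 0, 0, 0, 0.155, 0.001, 0, 0.2, 0, 0, 0, 0.175, 0.001, 0, 0.2, 0, 0, 0, 0.195, 0, 0, 0.2, 0, 0, 0, 0.215, 0, 0, 0.2, 0, 0, 0, 0.235, 0, 0, 0.2, 0, 0, 0, 0.255, 0, 0, 0.2, 0, 0, 0, 0.275, 0, 0, 0.2, 0, 0, 0, 0.295, 0, 0, 0.2, 0, 0, 0, 0.31, 0, 0, 0.2, 0, 0, 0, 0.325, 0, 0, 0.2, 0, 0, 0, 0.332, 0, 0, 0.2],
)

```text
clock: 25.48
position: [0.5686, 0.0455, -0.0203]
ee_rot: [0.814, 0.581, 0.0, -0.0]
ft_force: [0.3, -0.6, 1.2]
grip_width: 0.194
grasp_force: 0.3
```

```bash
python3 - <<'E'
from h import *
find("wrist"); print(T(status.get_obs()['position'][:2]))
rows([(.0454,.0255,-.021,-15)])
E
```

```text
wrist (162, 392, 15, 17) [-0.114 -0.113]
wrist (47, 351, 28, 42) [-0.141 -0.075]
wrist (78, 349, 42, 32) [-0.125 -0.082]
wrist (632, 327, 8, 48) [ 0.057 -0.217]
wrist (590, 327, 32, 89) [ 0.042 -0.218]
wrist (444, 320, 134, 74) [ 0.013 -0.185]
wrist (112, 310, 43, 48) [-0.103 -0.081]
wrist (304, 276, 54, 21) [-0.027 -0.114]
wrist (282, 202, 68, 42) [-0.016 -0.09 ]
[[-0.036 -0.119]]
[ 0.599  0.209 -0.021] turn [  0.   -0.  -22.9] shift [ 0.164 -0.025  0.001]
```

Call:
play_rows(
  plan=[0, 0, -2, 0.014, 0.001, 0, 0.2, 0, 0, -4, 0.028, 0.001, 0, 0.2, 0, 0, -6, 0.042, 0, 0, 0.2, 0, 0, -8, 0.056, -0.001, 0, 0.2, 0, 0, -10, 0.07, -0.002, 0, 0.2, 0, 0, -12, 0.084, -0.004, 0, 0.2, 0, 0, -13, 0.098, -0.007, 0, 0.2, 0, 0, -15, 0.112, -0.009, 0, 0.2, 0, 0, -17, 0.125, -0.013, 0, 0.2, 0, 0, -19, 0.139, -0.016, 0, 0.2, 0, 0, -21, 0.152, -0.021, 0, 0.2, 0, 0, -22, 0.16, -0.024, 0, 0.2, 0, 0, -23, 0.165, -0.025, 0, 0.2, 0, 0, -23, 0.165, -0.025, 0, 0.2],
)

```text
clock: 27.28
position: [0.5983, 0.2089, -0.0202]
ee_rot: [0.682, 0.732, 0.0, -0.0]
ft_force: [-1.0, 0.1, -0.8]
grip_width: 0.203
grasp_force: 0.0
```

Call:
play_rows(
  plan=[0, 0, 0, -0.02, 0, 0, 0.2, 0, 0, 0, -0.03, 0, -0.05, 0.2, 0, 0, 0, -0.05, 0, -0.1, 0.2, 0, 0, 0, -0.08, 0, -0.15, 0.2, 0, 0, 0, -0.12, 0, -0.18, 0.2, 0, 0, 0, -0.17, 0, -0.2, 0.2, 0, 0, 0, -0.2, 0, -0.2, 0.2, 0, 0, 0, -0.2, 0, -0.2, 0.2],
)

```text
clock: 28.28
position: [0.6119, 0.0036, 0.1802]
ee_rot: [0.684, 0.729, -0.0, 0.0]
ft_force: [0.4, 0.5, -0.1]
grip_width: 0.201
grasp_force: 0.0
```

```bash
python3 - <<'E'
from h import *
find("wrist");find("side");find("scene")
a=viewer.camera("side")[:,:,::-1]; b=viewer.camera("wrist")[:,:,::-1]
cv2.imwrite("pics/f.png",np.hstack([a[120:440,120:480],cv2.resize(b,(427,320))]))
E
```

```text
wrist (321, 194, 34, 25) [ 0.008 -0.168]
wrist (427, 182, 31, 22) [ 0.101 -0.181]
side (269, 219, 14, 24) [ 0.009 -0.185]
scene (410, 267, 16, 12) [ 0.091 -0.145]
```

View pics/f.png

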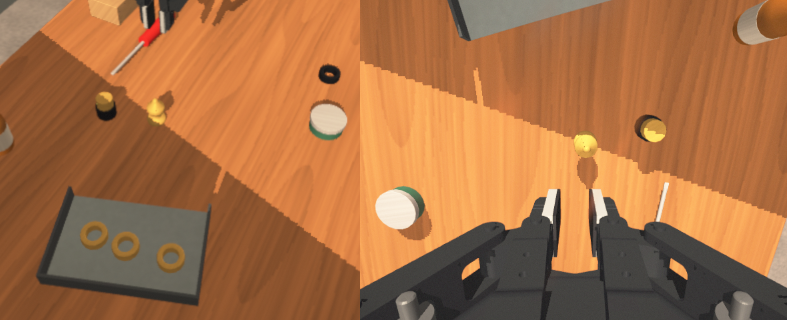

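All three rings lie flat inside the tray, at side pixels (214,355), (245,365) and (290,377). The finial, lampholder, tin, screwdriver and black ring haven't moved. I'll check the ring positions numerically, then hand in.

```bash
python3 - <<'E'
from h import *
t=T(ray("side",[(214,355),(245,365),(290,377)],.007)); print(t)
if (abs(t[:,0])<.079).all() and ((t[:,1]>.023)&(t[:,1]<.109)).all(): print(manip.hand_in())
E
```

```text
[[ 0.051  0.051]
 [ 0.005  0.06 ]
 [-0.059  0.069]]
the job is handed in; nothing more can be done
None
```

The job is handed in: all three brass collars were swept flat along the bench and lie wholly inside the tray, and in the final pictures nothing else on the bench had moved.

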